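# Weigh out a batch of castings and present the open jar

## Task

Add lug castings to the pan of the sprung scale, beside the tin, until the pointer rests between the two long marks, with the hand off the scale. Then turn the carousel until its one open jar stands at the front, in line with the index tongue, and keep hold of the carousel so that it stays still for filling: the program finishes while still holding it there. Leave the cardboard tape core and the white thread cone where they stand.

Things in the scene. Friction and masses are not known exactly. Their poses are not given: they have to be found in the camera images.
- scale: sprung scale, fixed. Origin: centre of its base on the bench. Grey base 140 mm along x, 160 along y, 60 high. On its +x side (far from the robot) stands a white marked plate 50 mm wide, 137 high, 86 mm from the centre. Above the base rides an aluminium pan, 150 mm along x, 190 along y, rim 14 high, floor 4 thick. In it is clamped a closed tin, 57 mm across, 58 high, 60 mm from the centre to +y
- pan (a joint): how far the pan has sunk from its top position, m (0 to 0.046); its floor is then 0.129 - value above the bench. Each casting sinks it by a further 0.010; it settles within 1 s. The two long marks on the plate are at 0.028 and 0.041. At the start the value is 0.010 to 0.025 (the tin's weight varies); one or two castings bring the pointer between the marks
- pan_floor (a point): point on top of the pan's floor, mid of its free part: 30 mm from the pan's centre towards -y, away from the tin; moves with the pan; axes as the scale's. Free floor: 71 mm either way along x; 60 mm towards -y and 60 mm towards +y (there the tin begins)
- pan_pointer (a point): tip of the dark pointer that moves with the pan in front of the plate with the marks (read it against the two long marks)
- carousel: stock carousel, fixed; origin: its vertical turning axis at bench height. Black foot 170 mm across, with a white index tongue 30 mm wide lying on the bench along +x to 145 mm from the axis: that side is its front (roughly away from the robot). On top a plywood turntable, 216 mm across, upper face 26 mm above the bench, carrying six jars
- turntable (a joint): angle of the turntable about the vertical, rad, counter-clockwise from above; at 0 or 6.283 the open jar is exactly at the front; starts at 0.8 to 5.48. Turns both ways without a stop (friction about 0.05 N m) and stays where left
- open_jar (a point): centre of the mouth of the open jar (no lid; rim 104 mm above the bench), 75 mm from the turning axis; turns with the turntable. Six grey jars, 54 mm across, are fixed 60 degrees apart on it; the other five have white knobbed lids (tops 118 mm above the bench)
- front_spot (a point): fixed point 75 mm from the turning axis towards the index tongue: the open jar's centre belongs over it (horizontally)
- bar (a point): centre of the wooden T-bar on the turntable's central post, on the turning axis, 175 mm above the bench. Bar 80 mm long, 14 thick, 34 tall (158 to 192 mm above the bench); turns with the turntable. Its length (x axis of this point) lies along the line from the axis to the open jar, y across its thickness
- casting0: loose brass lug casting, one of three alike, 180 g: foot plate 46 x 32 x 10 mm, and upright on its middle a lug 36 mm long, 12 mm thick, reaching to 45 mm above the underside. Origin: centre of the underside; x along the length of plate and lug, y across the 12 mm thickness of the lug, z up. Starts standing on the bench
- casting1: loose brass lug casting, one of three alike, 180 g: foot plate 46 x 32 x 10 mm, and upright on its middle a lug 36 mm long, 12 mm thick, reaching to 45 mm above the underside. Origin: centre of the underside; x along the length of plate and lug, y across the 12 mm thickness of the lug, z up. Starts standing on the bench
- casting2: loose brass lug casting, one of three alike, 180 g: foot plate 46 x 32 x 10 mm, and upright on its middle a lug 36 mm long, 12 mm thick, reaching to 45 mm above the underside. Origin: centre of the underside; x along the length of plate and lug, y across the 12 mm thickness of the lug, z up. Starts standing on the bench
- tape: roll core of cardboard, 96 mm across, 24 mm high, lying flat; bystander, origin at the underside centre
- spool: white thread cone, 48 mm across the foot, 80 mm high, upright; bystander, origin at the underside centre
Things that resemble listed ones, but are neither listed nor needed, are in the scene too. What is shaped like the casting1 but pink is not meant. Leave any pink look-alike of the casting0 alone.

How it is judged (in metres and radians):
On the way, in this order (a step that is already met when the one before it is completed fails the run):
1. castings in the pan hold the pointer between the two long marks, hand off (value of joint pan between 0.0265 and 0.0425 m and ((z of casting0 in the frame of pan_floor between -0.003 and 0.03 m and horizontal distance between casting0 and pan_floor below 0.12 m) or (z of casting1 in the frame of pan_floor between -0.003 and 0.03 m and horizontal distance between casting1 and pan_floor below 0.12 m) or (z of casting2 in the frame of pan_floor between -0.003 and 0.03 m and horizontal distance between casting2 and pan_floor below 0.12 m)) and contact force between each of the arm, the fingers and scale below 0.2 N and contact force between the fingers and casting0 below 0.1 N and contact force between the fingers and casting1 below 0.1 N and contact force between the fingers and casting2 below 0.1 N and velocity of joint pan between -0.004 and 0.004 m/s), for 0.3 s.
2. the open jar is at the front and the carousel is held there (horizontal distance between open_jar and front_spot below 0.01 m and contact force between the fingers and carousel above 2 N and velocity of joint turntable between -0.05 and 0.05 rad/s), for 0.3 s.
At the end, for the whole second after the job is handed in: Castings in the pan keep it at 0.0265 to 0.0425, robot touching neither scale nor castings; the open jar's centre is within 10 mm (horizontally) of the front spot, the turntable turns at under 0.05 rad/s, and the fingers press on the carousel with more than 2 N (all of step 2 and value of joint pan between 0.0265 and 0.0425 m and ((z of casting0 in the frame of pan_floor between -0.003 and 0.03 m and horizontal distance between casting0 and pan_floor below 0.12 m) or (z of casting1 in the frame of pan_floor between -0.003 and 0.03 m and horizontal distance between casting1 and pan_floor below 0.12 m) or (z of casting2 in the frame of pan_floor between -0.003 and 0.03 m and horizontal distance between casting2 and pan_floor below 0.12 m)) and contact force between each of the arm, the fingers and scale below 0.2 N and contact force between the fingers and casting0 below 0.1 N and contact force between the fingers and casting1 below 0.1 N and contact force between the fingers and casting2 below 0.1 N); the arm keeps its last pose, push and grip.
It fails at once if the tape core or the thread cone is pushed more than 50 mm (distance of any of tape, spool from where it was at the start of the episode above 0.05 m).
It also fails if it takes over 72 s, if anything falls off the work surface, if the arm or the gripper's body presses on something with over 40 N, if the wrist force passes 120 N, or if a joint passes its speed limit or range.

## Robot

A 6-joint arm with a two-finger parallel gripper is mounted at the origin on the work surface. World frame = base frame: x ahead of the robot, y to its left, z up, the work surface at z = 0. Lengths are in m, angles in degrees, forces in N, time in s.
With the tool pointing down it reaches from about 0.35 to 1 m from the base axis. Payload 7.1 kg.
Tool frame: the origin (TCP) lies between the finger pads; the fingertips stand bot.tip_reach ahead of it and the grasp point (between the pads) lies 3 mm ahead of it (bot.tip_reach is the distance from the TCP to the fingertips, in m); x points along the fingers, y is the direction in which the jaws open and shut, and the axes are right-handed (so a half turn about x gives the same grasp; the last joint's range is limited). The gripper opens to 85 mm and grips with 20 to 120 N. Pads are 22 mm wide; open, the fingers measure 114 mm over their backs; the gripper's body (76 mm by 85 mm) begins 54 mm behind the grasp point. The pads swing forward as they close: fully open they stand 13 mm farther back than shut.
Start: joints at [-70.703, 24.242, 93.386, -0, 62.372, -1.089], TCP at [0.218, -0.586, 0.225] pointing down, gripper open.
Joint ranges: [-172.04, 172.04], [-51.8, 120.97], [4.93, 147.93], [-75.15, 255.16], [6.16, 154.13], [-145.62, 145.62]. Speed limits (degrees/s): [136.94, 136.94, 172.46, 180, 180, 180].

## Interface

Orientations are given as a 3x3 rotation matrix whose columns are the frame's x, y, z axes.
In Python, from cell import bot gives the robot as it stands. The module is installed in compiled form; this text tells all that it offers.
- The arm moves only by the tool move_arm, never from a script. Its argument "moves" is a list of rows, each an object of numbers: "x", "y", "z": the shift along the world's x, y, z in m; "wx", "wy", "wz": the turn, a rotation vector about the world's x, y, z in degrees. In form: [{"x": .., "y": .., "z": .., "wx": .., "wy": .., "wz": ..}, ...]. A call has 1 to 20 rows; each row is the pose to reach, as a shift and turn from the pose commanded when the call began; what a row does not reach only later rows make up. A row lasts 1/10 s, in which the tool goes at most 50 mm and 8.59 degrees, less where a joint would pass 70% of its speed; a pose out of reach is approached as far as the arm can. A call with a gripper value outside its range is refused whole. "grip" is the closure in counts, from 0 (fully open) to 255 (shut), set as the call begins (left out, the last holds). The fingers move at their own pace and stop on an object; "newtons" is the grip in N (left out, the last holds). Time passes only in rows, so rows that repeat a pose let the fingers close. It gives the time, the measured TCP pose, the force and the opening at its end, in the units of the state.
- bot.get_obs(): the state, without advancing time (a new reading comes with each control period).
- bot.get_image(name): name is "scene" or "top" or "wrist"; returns a dict with "color" (384x512x3 uint8, red, green, blue), "K" (3x3 intrinsics, pixels), "R" (3x3) and "t" (3): a world point X has camera coordinates R X + t. Camera axes: x right, y down, z forward; pixel columns grow to the right and rows downward; lengths in m; the calibration is good to about 2 mm. A picture is of the moment at which its call begins. There is no depth.
- bot.close_job(): hands the job in, once; it reports no verdict.
The state is a dict: "time": time; "q": joint angles; "joint_velocities": joint speeds; "effort": joint torques, N m; "ee_pos": TCP position; "orientation": TCP orientation; "wrist_force": force on the tool from outside, world axes, zero at the start; "ft_torque": the same for the moment, N m; "opening": opening from 0.0 (shut) to 1.0 (fully open).
Only numpy, scipy, OpenCV 4.12 (cv2) and the standard library are available. Lean on these libraries where they do the work, as an engineer would, in place of code of your own. Each camera call takes 0.05 s, during which the arm holds its last target. There are 200 camera calls.

## Working session

There is one attempt and no reset: what is moved stays moved. The work goes in short steps, Python scripts to look and compute and a tool call to move; the robot and the scene stay as the last step left them, time stands still between calls to the robot, and variables do not carry over. Pictures are saved under pics/ and viewed, about 8 in all and at most 12, crops included, and the job is handed in when it is done.

Besides the shell and the picture viewer there is one more tool, called after "Call:" as name([rows], argument=value, ...), one row to a line, values as JSON. move_arm: Moves the arm, as the interface text tells. Its arguments: {"type":"object","properties":{"moves":{"type":"array","items":{"type":"object","properties":{"x":{"type":"number"},"y":{"type":"number"},"z":{"type":"number"},"wx":{"type":"number"},"wy":{"type":"number"},"wz":{"type":"number"}}}},"grip":{"type":"number"},"newtons":{"type":"number"}},"required":["moves"]}

```bash
mkdir -p pics
cat > h.py <<'E'
import numpy as np, cv2
from cell import bot
def snap(n, f=None):
    im=bot.get_image(n); c=cv2.cvtColor(im["color"],cv2.COLOR_RGB2BGR)
    if f: cv2.imwrite("pics/"+f,c)
    np.savez(n+".npz",**im); return im
def load(n): return dict(np.load(n+".npz"))
def ray(im,u,v,z):
    R,t,K=im["R"],im["t"],im["K"]; c=-R.T@t
    d=R.T@np.linalg.solve(K,[u,v,1]); return c+d*(z-c[2])/d[2]
def proj(im,X):
    p=im["K"]@(im["R"]@np.array(X,float)+im["t"]); return p[:2]/p[2]
E
python3 - <<'E'
from h import *
a=snap("scene"); b=snap("top")
for n,i in(("scene",a),("top",b)):
    c=-i["R"].T@i["t"]; print(n,c.round(3),i["R"].round(2).tolist(),i["K"][0,0])
    cv2.imwrite(f"pics/{n}0.png",cv2.resize(cv2.cvtColor(i["color"],cv2.COLOR_RGB2BGR),(800,600),interpolation=cv2.INTER_CUBIC))
o=bot.get_obs();print(o["time"],o["ee_pos"],o["orientation"],o["opening"],bot.tip_reach)
E
```

```text
scene [ 1.043 -0.21   0.909] [[0.45, 0.89, -0.01], [0.76, -0.39, -0.52], [-0.47, 0.23, -0.86]] 459.1460202221896
top [ 0.533 -0.029  1.246] [[-0.01, -1.0, 0.0], [-1.0, 0.01, -0.07], [0.07, -0.0, -1.0]] 470.0490127602182
0.1 [ 0.21759242 -0.58538026  0.22441351] [[-4.22775068e-04  3.48367892e-01 -9.37357793e-01]
 [ 1.29836394e-03 -9.37356896e-01 -3.48368144e-01]
 [-9.99999068e-01 -1.36431293e-03 -5.60171845e-05]] 0.9989659696586636 0.022
```

View pics/scene0.png

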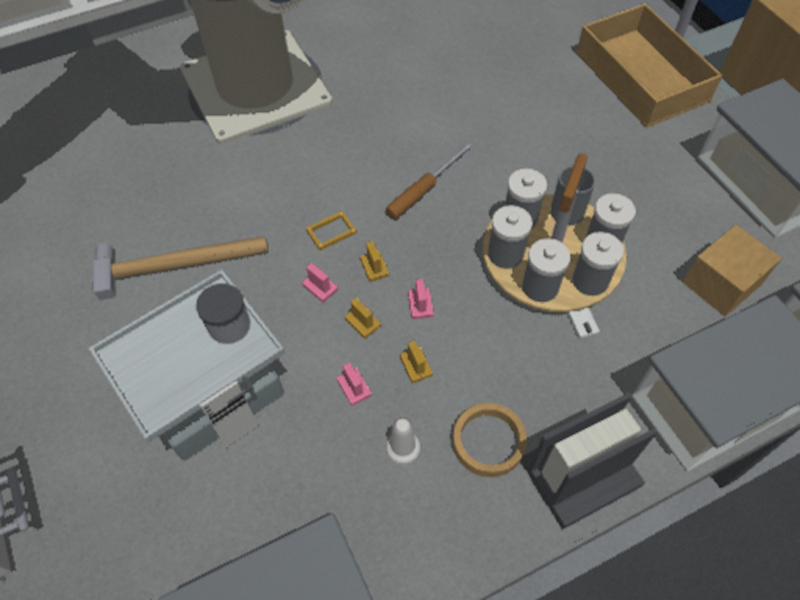

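View pics/top0.png

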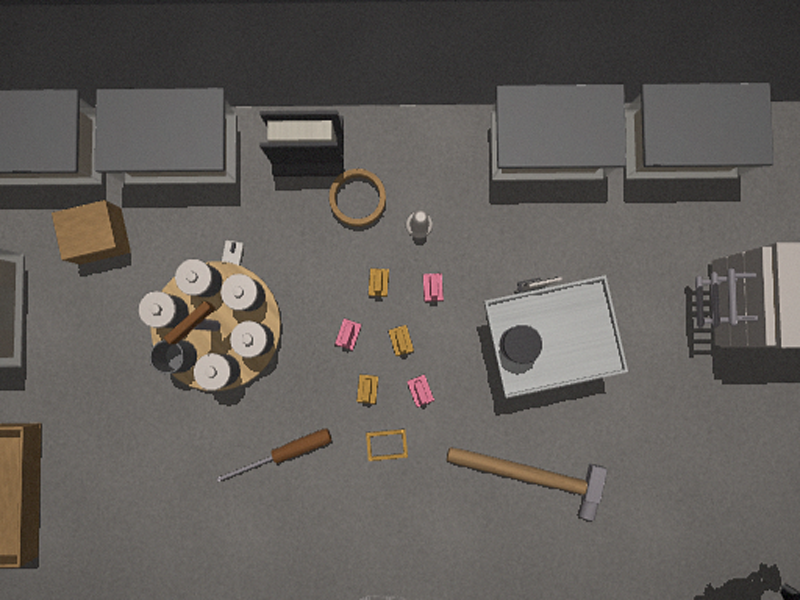

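Scene: three brass castings (800-px top view: (379,283), (401,341), (368,390)), pan at (555,335), carousel at (215,325) with its open jar at (173,356). Next: measure, and read the pointer.

```bash
cat > seg.py <<'E'
from h import *
def brass(im,z,amin=60,amax=5000):
    h=cv2.cvtColor(im["color"],cv2.COLOR_RGB2HSV)
    m=cv2.inRange(h,(14,130,50),(28,255,255)); n,l,s,c=cv2.connectedComponentsWithStats(m)
    out=[]
    for i in range(1,n):
        if amin<s[i,4]<amax:
            ys,xs=np.where(l==i); W=np.array([ray(im,x,y,z) for x,y in zip(xs,ys)])[:,:2].astype(np.float32)
            r=cv2.minAreaRect(W); out.append((c[i].round(1),s[i,4],np.round(r[0],4),np.round(r[1],3),round(r[2],1)))
    return out
E
python3 - <<'E'
from seg import *
t=load("top"); s=load("scene")
for o in brass(t,.01): print(*o)
k=.64
f=lambda u,v,z:ray(t,u*k,v*k,z)[:2].round(4)
print("pan corners",[f(*p,.125) for p in((486,302),(606,277),(627,372),(506,397))])
print("tongue tip",f(233,250,.003),"lids",[f(*p,.118) for p in((193,276),(240,291),(249,339),(214,371),(158,308))],"open",f(173,357,.104),"bar ends",f(168,340,.192),f(212,306,.192))
c=s["color"][215:310,95:195]; cv2.imwrite("pics/crop1.png",cv2.cvtColor(cv2.resize(c,(800,760)[:2] and (632,600),interpolation=cv2.INTER_CUBIC),cv2.COLOR_RGB2BGR))
E
```

```text
[241.9 180.3] 206 [0.64   0.0027] [0.032 0.045] 89.4
[256.3 217.7] 206 [ 0.5417 -0.0338] [0.045 0.031] 16.2
[234.8 248.6] 212 [0.4614 0.0231] [0.031 0.046] 83.8
[247.2 284.6] 180 [ 0.3688 -0.0082] [0.046 0.065] 5.0
pan corners [array([ 0.5977, -0.1648]), array([ 0.6341, -0.3494]), array([ 0.489 , -0.3769]), array([ 0.4532, -0.1924])]
tongue tip [0.6979 0.2495] lids [array([0.6429, 0.2852]), array([0.619 , 0.2127]), array([0.5451, 0.1986]), array([0.4968, 0.2519]), array([0.5941, 0.3386])] open [0.5186 0.319 ] bar ends [0.5441 0.2996] [0.5922 0.2369]
```

View pics/crop1.png

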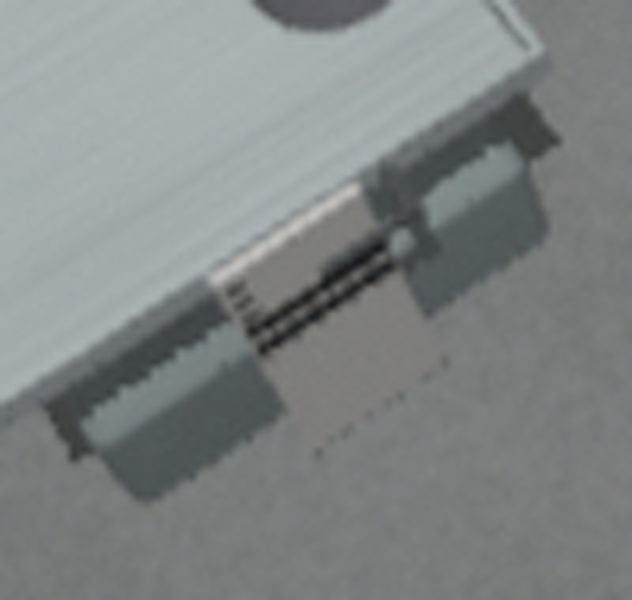

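The pointer sits a little above the upper long mark, so the sink is about 0.02; after one casting I'll re-check. Going above the middle casting.

Call:
move_arm([
  {"z": 0.05},
  {"x": 0.324, "y": 0.552, "z": 0.05, "wz": -4.2},
  {"x": 0.324, "y": 0.552, "z": 0.05, "wz": -4.2},
  {"x": 0.324, "y": 0.552, "z": 0.05, "wz": -4.2},
  {"x": 0.324, "y": 0.552, "z": 0.05, "wz": -4.2},
  {"x": 0.324, "y": 0.552, "z": 0.05, "wz": -4.2},
  {"x": 0.324, "y": 0.552, "z": 0.05, "wz": -4.2},
  {"x": 0.324, "y": 0.552, "z": 0.05, "wz": -4.2},
  {"x": 0.324, "y": 0.552, "z": 0.05, "wz": -4.2},
  {"x": 0.324, "y": 0.552, "z": 0.05, "wz": -4.2},
  {"x": 0.324, "y": 0.552, "z": 0.05, "wz": -4.2},
  {"x": 0.324, "y": 0.552, "z": 0.05, "wz": -4.2},
  {"x": 0.324, "y": 0.552, "z": 0.05, "wz": -4.2},
  {"x": 0.324, "y": 0.552, "z": 0.05, "wz": -4.2},
  {"x": 0.324, "y": 0.552, "z": 0.05, "wz": -4.2},
  {"x": 0.324, "y": 0.552, "z": -0.05, "wz": -4.2},
  {"x": 0.324, "y": 0.552, "z": -0.05, "wz": -4.2},
  {"x": 0.324, "y": 0.552, "z": -0.05, "wz": -4.2},
  {"x": 0.324, "y": 0.552, "z": -0.05, "wz": -4.2},
], grip=90)

```text
schema error: expected keys x, y, z, wx, wy, wz
```

Run:
```python
from seg import *
w=snap("wrist","w1.png"); o=bot.get_obs(); print(o["ee_pos"].round(4),o["opening"],np.degrees(np.arctan2(*o["orientation"][[1,0],1])))
for b in brass(w,.01,200,60000): print(*b)
print(brass(w,.045,200,60000)[0][2])
```

```text
[ 0.2176 -0.5854  0.2245] 0.9975478643066806 -69.61723749483211Traceback (most recent call last):
  File "<stdin>", line 4, in <module>
IndexError: list index out of range
```

View pics/w1.png

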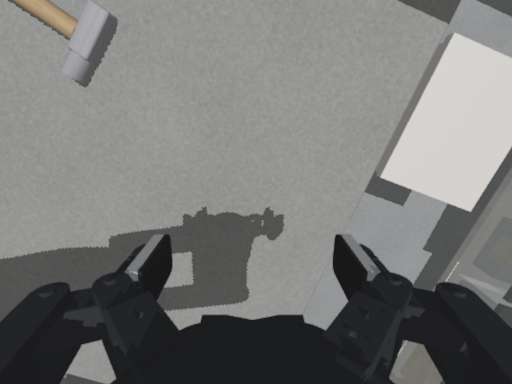

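The move was refused because every row needs all six keys. That picture only shows the gripper at the start pose. Retrying.

Call:
move_arm([
  {"x": 0, "y": 0, "z": 0.05, "wx": 0, "wy": 0, "wz": 0},
  {"x": 0.05, "y": 0.08, "z": 0.07, "wx": 0, "wy": 0, "wz": -4.2},
  {"x": 0.324, "y": 0.552, "z": 0.07, "wx": 0, "wy": 0, "wz": -4.2},
  {"x": 0.324, "y": 0.552, "z": 0.07, "wx": 0, "wy": 0, "wz": -4.2},
  {"x": 0.324, "y": 0.552, "z": 0.07, "wx": 0, "wy": 0, "wz": -4.2},
  {"x": 0.324, "y": 0.552, "z": 0.07, "wx": 0, "wy": 0, "wz": -4.2},
  {"x": 0.324, "y": 0.552, "z": 0.07, "wx": 0, "wy": 0, "wz": -4.2},
  {"x": 0.324, "y": 0.552, "z": 0.07, "wx": 0, "wy": 0, "wz": -4.2},
  {"x": 0.324, "y": 0.552, "z": 0.07, "wx": 0, "wy": 0, "wz": -4.2},
  {"x": 0.324, "y": 0.552, "z": 0.07, "wx": 0, "wy": 0, "wz": -4.2},
  {"x": 0.324, "y": 0.552, "z": 0.07, "wx": 0, "wy": 0, "wz": -4.2},
  {"x": 0.324, "y": 0.552, "z": 0.07, "wx": 0, "wy": 0, "wz": -4.2},
  {"x": 0.324, "y": 0.552, "z": 0.07, "wx": 0, "wy": 0, "wz": -4.2},
  {"x": 0.324, "y": 0.552, "z": 0.07, "wx": 0, "wy": 0, "wz": -4.2},
  {"x": 0.324, "y": 0.552, "z": 0.07, "wx": 0, "wy": 0, "wz": -4.2},
  {"x": 0.324, "y": 0.552, "z": 0.07, "wx": 0, "wy": 0, "wz": -4.2},
  {"x": 0.324, "y": 0.552, "z": -0.05, "wx": 0, "wy": 0, "wz": -4.2},
  {"x": 0.324, "y": 0.552, "z": -0.05, "wx": 0, "wy": 0, "wz": -4.2},
  {"x": 0.324, "y": 0.552, "z": -0.05, "wx": 0, "wy": 0, "wz": -4.2},
  {"x": 0.324, "y": 0.552, "z": -0.05, "wx": 0, "wy": 0, "wz": -4.2},
], grip=90)

```text
time: 2.15
ee_pos: [0.5385, -0.035, 0.1719]
orientation: [[-0.007, 0.277, -0.961], [0.0, -0.961, -0.277], [-1.0, -0.002, 0.007]]
wrist_force: [0.3, 0.3, 1.2]
opening: 0.651
```

Run:
```python
from seg import *
w=snap("wrist","w2.png"); o=bot.get_obs(); print(o["time"],o["ee_pos"].round(4),o["opening"],np.degrees(np.arctan2(*o["orientation"][[1,0],1])))
for b in brass(w,.045,150,60000): print(*b)
print([b[2] for b in brass(w,.01,150,60000)])
```

```text
2.2 [ 0.5403 -0.035   0.1741] 0.6471191662521789 -73.9089168055515
[]
```

View pics/w2.png

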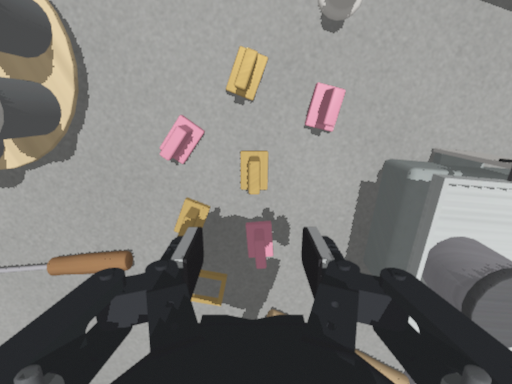

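Run:
```python
from seg import *
w=load("wrist"); h=cv2.cvtColor(w["color"],cv2.COLOR_RGB2HSV); print(h[155,254],h[185,254],h[160,245],h[75,240])
o=bot.get_obs(); e=o["ee_pos"]
for z in(.01,.045,.15): print(z,proj(w,[e[0],e[1],z]).round(1))
print((-w["R"].T@w["t"]).round(4))
print("plate corners",[ray(w,*p,.01)[:2].round(4) for p in((240,150),(267,150),(269,190),(240,190))])
print("lug top far/near",ray(w,254,166,.045)[:2].round(4),ray(w,255,193,.045)[:2].round(4))
```

```text
[ 21 116 189] [ 21 114 199] [ 21 112 203] [ 21 111 210]
0.01 [253.8 172.9]
0.045 [253.8 180.4]
0.15 [254.3 219.2]
[ 0.6075 -0.0147  0.3194]
plate corners [array([ 0.5615, -0.0126]), array([ 0.57 , -0.042]), array([ 0.5254, -0.0581]), array([ 0.5158, -0.0251])]
lug top far/near [ 0.5549 -0.0309] [ 0.5274 -0.04  ]
```

TCP is right over casting B (within 2 mm). Descend, grip, lift.

Call:
move_arm([
  {"x": 0.001, "y": 0, "z": -0.05, "wx": 0, "wy": 0, "wz": 0},
  {"x": 0.001, "y": 0, "z": -0.1, "wx": 0, "wy": 0, "wz": 0},
  {"x": 0.001, "y": 0, "z": -0.13, "wx": 0, "wy": 0, "wz": 0},
  {"x": 0.001, "y": 0, "z": -0.139, "wx": 0, "wy": 0, "wz": 0},
  {"x": 0.001, "y": 0, "z": -0.139, "wx": 0, "wy": 0, "wz": 0},
  {"x": 0.001, "y": 0, "z": -0.139, "wx": 0, "wy": 0, "wz": 0},
])

```text
time: 2.8
ee_pos: [0.5445, -0.0343, 0.0382]
orientation: [[0.003, 0.278, -0.96], [-0.0, -0.96, -0.278], [-1.0, 0.001, -0.003]]
wrist_force: [0.5, 0.2, 0.5]
opening: 0.643
```

Call:
move_arm([
  {"x": 0, "y": 0, "z": 0, "wx": 0, "wy": 0, "wz": 0},
  {"x": 0, "y": 0, "z": 0, "wx": 0, "wy": 0, "wz": 0},
  {"x": 0, "y": 0, "z": 0, "wx": 0, "wy": 0, "wz": 0},
  {"x": 0, "y": 0, "z": 0, "wx": 0, "wy": 0, "wz": 0},
  {"x": 0, "y": 0, "z": 0, "wx": 0, "wy": 0, "wz": 0},
  {"x": 0, "y": 0, "z": 0, "wx": 0, "wy": 0, "wz": 0},
  {"x": 0, "y": 0, "z": 0, "wx": 0, "wy": 0, "wz": 0},
  {"x": 0, "y": 0, "z": 0, "wx": 0, "wy": 0, "wz": 0},
  {"x": 0, "y": 0, "z": 0.05, "wx": 0, "wy": 0, "wz": 0},
  {"x": 0, "y": 0, "z": 0.1, "wx": 0, "wy": 0, "wz": 0},
  {"x": 0, "y": 0, "z": 0.15, "wx": 0, "wy": 0, "wz": 0},
  {"x": 0, "y": 0, "z": 0.2, "wx": 0, "wy": 0, "wz": 0},
  {"x": 0, "y": 0, "z": 0.2, "wx": 0, "wy": 0, "wz": 0},
], grip=255, newtons=40)

```text
time: 4.1
ee_pos: [0.5467, -0.0341, 0.2433]
orientation: [[0.013, 0.279, -0.96], [-0.001, -0.96, -0.279], [-1.0, 0.004, -0.012]]
wrist_force: [1.3, -0.1, -2.3]
opening: 0.111
```

Call:
move_arm([
  {"x": -0.005, "y": -0.05, "z": 0, "wx": 0, "wy": 0, "wz": -2},
  {"x": -0.01, "y": -0.1, "z": 0, "wx": 0, "wy": 0, "wz": -4},
  {"x": -0.015, "y": -0.15, "z": 0, "wx": 0, "wy": 0, "wz": -5.4},
  {"x": -0.02, "y": -0.2, "z": 0, "wx": 0, "wy": 0, "wz": -5.4},
  {"x": -0.026, "y": -0.25, "z": 0, "wx": 0, "wy": 0, "wz": -5.4},
  {"x": -0.028, "y": -0.273, "z": 0, "wx": 0, "wy": 0, "wz": -5.4},
  {"x": -0.028, "y": -0.273, "z": 0, "wx": 0, "wy": 0, "wz": -5.4},
  {"x": -0.028, "y": -0.273, "z": 0, "wx": 0, "wy": 0, "wz": -5.4},
  {"x": -0.028, "y": -0.273, "z": 0, "wx": 0, "wy": 0, "wz": -5.4},
  {"x": -0.028, "y": -0.273, "z": -0.04, "wx": 0, "wy": 0, "wz": -5.4},
  {"x": -0.028, "y": -0.273, "z": -0.07, "wx": 0, "wy": 0, "wz": -5.4},
  {"x": -0.028, "y": -0.273, "z": -0.08, "wx": 0, "wy": 0, "wz": -5.4},
  {"x": -0.028, "y": -0.273, "z": -0.089, "wx": 0, "wy": 0, "wz": -5.4},
  {"x": -0.028, "y": -0.273, "z": -0.089, "wx": 0, "wy": 0, "wz": -5.4},
  {"x": -0.028, "y": -0.273, "z": -0.089, "wx": 0, "wy": 0, "wz": -5.4},
  {"x": -0.028, "y": -0.273, "z": -0.089, "wx": 0, "wy": 0, "wz": -5.4},
])

```text
time: 5.7
ee_pos: [0.5156, -0.3072, 0.1485]
orientation: [[0.002, 0.187, -0.982], [-0.001, -0.982, -0.187], [-1.0, 0.002, -0.002]]
wrist_force: [0.3, 1.1, -0.6]
opening: 0.11
```

Run:
```python
from h import *
s=snap("scene"); o=bot.get_obs(); print(o["ee_pos"].round(4),o["wrist_force"].round(2))
cv2.imwrite("pics/s2.png",cv2.cvtColor(cv2.resize(s["color"][150:310,40:240],(750,600),interpolation=cv2.INTER_CUBIC),cv2.COLOR_RGB2BGR))
```

```text
[ 0.5155 -0.3072  0.1484] [-0.69  0.4  -0.48]
```

View pics/s2.png

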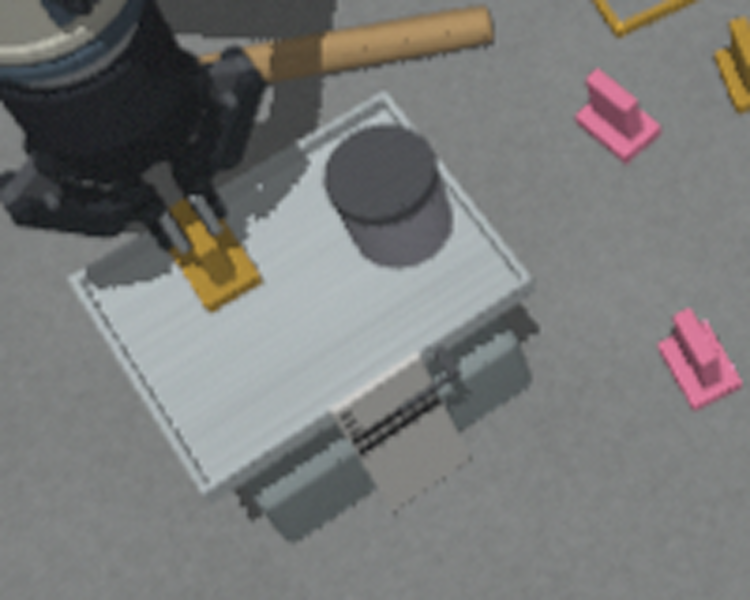

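The casting is on the pan floor beside the tin, about half its weight transferred. Releasing and lifting away.

Call:
move_arm([
  {"x": 0, "y": 0, "z": 0, "wx": 0, "wy": 0, "wz": 0},
  {"x": 0, "y": 0, "z": 0, "wx": 0, "wy": 0, "wz": 0},
  {"x": 0, "y": 0, "z": 0, "wx": 0, "wy": 0, "wz": 0},
  {"x": 0, "y": 0, "z": 0, "wx": 0, "wy": 0, "wz": 0},
  {"x": 0, "y": 0, "z": 0, "wx": 0, "wy": 0, "wz": 0},
  {"x": 0, "y": 0, "z": 0.03, "wx": 0, "wy": 0, "wz": 0},
  {"x": 0, "y": 0, "z": 0.06, "wx": 0, "wy": 0, "wz": 0},
  {"x": 0, "y": 0, "z": 0.1, "wx": 0, "wy": 0, "wz": 0},
  {"x": 0, "y": 0, "z": 0.1, "wx": 0, "wy": 0, "wz": 0},
  {"x": 0, "y": 0.05, "z": 0.1, "wx": 0, "wy": 0, "wz": 0},
  {"x": 0, "y": 0.1, "z": 0.1, "wx": 0, "wy": 0, "wz": 0},
  {"x": -0.01, "y": 0.15, "z": 0.1, "wx": 0, "wy": 0, "wz": -4},
  {"x": -0.02, "y": 0.2, "z": 0.1, "wx": 0, "wy": 0, "wz": -8},
  {"x": -0.03, "y": 0.25, "z": 0.1, "wx": 0, "wy": 0, "wz": -12},
  {"x": -0.04, "y": 0.3, "z": 0.1, "wx": 0, "wy": 0, "wz": -16},
  {"x": -0.053, "y": 0.33, "z": 0.06, "wx": 0, "wy": 0, "wz": -17},
  {"x": -0.053, "y": 0.33, "z": 0.03, "wx": 0, "wy": 0, "wz": -17},
  {"x": -0.053, "y": 0.33, "z": 0.03, "wx": 0, "wy": 0, "wz": -17},
  {"x": -0.053, "y": 0.33, "z": 0.03, "wx": 0, "wy": 0, "wz": -17},
], grip=90)

```text
time: 7.65
ee_pos: [0.4618, 0.023, 0.1772]
orientation: [[-0.001, -0.108, -0.994], [-0.0, -0.994, 0.108], [-1.0, 0.0, 0.001]]
wrist_force: [0.3, 0.2, -0.0]
opening: 0.647
```

Run:
```python
from h import *
s=snap("scene"); w=snap("wrist"); o=bot.get_obs(); print(o["time"],o["ee_pos"].round(4),o["wrist_force"].round(2))
a=cv2.resize(s["color"][245:285,125:178],(795,600),interpolation=cv2.INTER_CUBIC)
# model: plate 86mm out in scale +x from centre; project mark heights for both plate ends
c=np.array([.5435,-.2709]);th=np.radians(10.8);ex=np.array([np.cos(th),np.sin(th)]);ey=np.array([-ex[1],ex[0]])
for z in(.137,.129-.028+.0,.0):
    print(z,[((proj(s,[*(c+.086*ex+y*ey),z])-[125,245])*15).round(0) for y in(-.025,.025)])
cv2.imwrite("pics/s3.png",cv2.cvtColor(a,cv2.COLOR_RGB2BGR)); cv2.imwrite("pics/w3.png",cv2.cvtColor(w["color"],cv2.COLOR_RGB2BGR))
h=cv2.cvtColor(w["color"],cv2.COLOR_RGB2HSV); m=cv2.inRange(h,(17,90,50),(25,255,255)); n,l,st,ct=cv2.connectedComponentsWithStats(m)
for i in range(1,n):
    if st[i,4]>200: print(ct[i].round(0),st[i,4],ray(w,*ct[i],.02)[:2].round(4))
print(proj(w,[*o["ee_pos"][:2],.02]))
```

```text
7.75 [0.4632 0.0226 0.1785] [ 0.07 -0.36 -0.53]
0.137 [array([ 25., 220.]), array([382.,  -9.])]
0.101 [array([ 98., 335.]), array([441., 112.])]
0.0 [array([276., 618.]), array([586., 410.])]
[254.  13.] 854 [0.6259 0.0042]
[253. 174.] 1020 [0.4646 0.0224]
[280. 240.] 682 [ 0.3789 -0.0013]
[253.39619695 175.40978429]
```

View pics/s3.png

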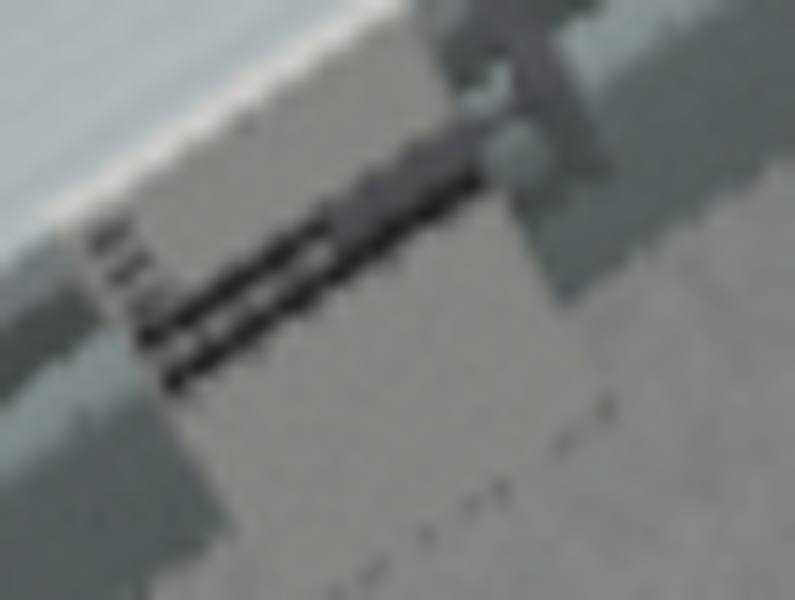

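Run:
```python
from h import *
from scipy.optimize import least_squares
s=load("scene"); t=load("top"); k=.64
T=[(486,302),(606,277),(627,372),(506,397)]; S=[(282,348),(150,437),(92,350),(223,273)]
for a,b in zip(T,S):
    f=lambda X:np.r_[proj(t,X)-np.array(a)*k,proj(s,X)-np.array(b)*k]
    r=least_squares(f,[.54,-.27,.12]); print(r.x.round(4),r.fun.round(1))
# absolute: fit pan rim (rect 150x190, unknown pose+z) to all 8
M=np.array([(75,95),(75,-95),(-75,-95),(-75,95)])/1e3
def g(p):
    c,sn=np.cos(p[3]),np.sin(p[3]); o=[]
    for (x,y),a,b in zip(M,T,S):
        X=[p[0]+c*x-sn*y,p[1]+sn*x+c*y,p[2]]; o+=[*(proj(t,X)-np.array(a)*k),*(proj(s,X)-np.array(b)*k)]
    return np.array(o)
r=least_squares(g,[.54,-.27,.12,.19]); print(r.x.round(4),np.abs(r.fun).max())
```

```text
[ 0.5981 -0.1637  0.1237] [-0.5 -0.1 -0.5  0.1]
[ 0.6354 -0.3457  0.1203] [-2.1 -0.3 -1.5  0.2]
[ 0.489  -0.3773  0.1168] [-0.9 -0.1 -0.7  0.1]
[ 0.453 -0.192  0.117] [-0.7 -0.1 -0.6  0.1]
[ 0.5432 -0.2697  0.1174  0.2009] 2.1349094778685043
```

Evidence agrees that one casting leaves the pan at or slightly below the minimum: the pointer lies about on the upper mark, and the floor was met at 0.111 or lower. The initial sink was therefore at most about 0.019, and two castings are safe. Picking up casting C, directly below the tool.

Call:
move_arm([
  {"x": 0.001, "y": 0, "z": -0.05, "wx": 0, "wy": 0, "wz": 0},
  {"x": 0.001, "y": 0, "z": -0.1, "wx": 0, "wy": 0, "wz": 0},
  {"x": 0.001, "y": 0, "z": -0.13, "wx": 0, "wy": 0, "wz": 0},
  {"x": 0.001, "y": 0, "z": -0.141, "wx": 0, "wy": 0, "wz": 0},
  {"x": 0.001, "y": 0, "z": -0.141, "wx": 0, "wy": 0, "wz": 0},
  {"x": 0.001, "y": 0, "z": -0.141, "wx": 0, "wy": 0, "wz": 0},
])

```text
time: 8.35
ee_pos: [0.4643, 0.0229, 0.0376]
orientation: [[0.003, -0.109, -0.994], [0.0, -0.994, 0.109], [-1.0, -0.0, -0.003]]
wrist_force: [0.3, -0.8, -0.4]
opening: 0.647
```

Call:
move_arm([
  {"x": 0, "y": 0, "z": 0, "wx": 0, "wy": 0, "wz": 0},
  {"x": 0, "y": 0, "z": 0, "wx": 0, "wy": 0, "wz": 0},
  {"x": 0, "y": 0, "z": 0, "wx": 0, "wy": 0, "wz": 0},
  {"x": 0, "y": 0, "z": 0, "wx": 0, "wy": 0, "wz": 0},
  {"x": 0, "y": 0, "z": 0, "wx": 0, "wy": 0, "wz": 0},
  {"x": 0, "y": 0, "z": 0, "wx": 0, "wy": 0, "wz": 0},
  {"x": 0, "y": 0, "z": 0, "wx": 0, "wy": 0, "wz": 0},
  {"x": 0, "y": 0, "z": 0, "wx": 0, "wy": 0, "wz": 0},
  {"x": 0, "y": 0, "z": 0.05, "wx": 0, "wy": 0, "wz": 0},
  {"x": 0, "y": 0, "z": 0.1, "wx": 0, "wy": 0, "wz": 0},
  {"x": 0, "y": 0, "z": 0.15, "wx": 0, "wy": 0, "wz": 0},
  {"x": 0, "y": 0, "z": 0.2, "wx": 0, "wy": 0, "wz": 0},
  {"x": 0, "y": 0, "z": 0.2, "wx": 0, "wy": 0, "wz": 0},
], grip=255)

```text
time: 9.65
ee_pos: [0.4667, 0.0233, 0.2427]
orientation: [[0.013, -0.108, -0.994], [0.0, -0.994, 0.108], [-1.0, -0.002, -0.013]]
wrist_force: [1.3, 0.2, -1.8]
opening: 0.112
```

Call:
move_arm([
  {"x": 0.018, "y": -0.045, "z": 0, "wx": 0, "wy": 0, "wz": 4},
  {"x": 0.035, "y": -0.09, "z": 0, "wx": 0, "wy": 0, "wz": 8},
  {"x": 0.052, "y": -0.135, "z": 0, "wx": 0, "wy": 0, "wz": 12},
  {"x": 0.07, "y": -0.18, "z": 0, "wx": 0, "wy": 0, "wz": 16},
  {"x": 0.087, "y": -0.225, "z": 0, "wx": 0, "wy": 0, "wz": 17},
  {"x": 0.104, "y": -0.27, "z": 0, "wx": 0, "wy": 0, "wz": 17},
  {"x": 0.116, "y": -0.318, "z": 0, "wx": 0, "wy": 0, "wz": 17},
  {"x": 0.116, "y": -0.318, "z": 0, "wx": 0, "wy": 0, "wz": 17},
  {"x": 0.116, "y": -0.318, "z": 0, "wx": 0, "wy": 0, "wz": 17},
  {"x": 0.116, "y": -0.318, "z": -0.04, "wx": 0, "wy": 0, "wz": 17},
  {"x": 0.116, "y": -0.318, "z": -0.075, "wx": 0, "wy": 0, "wz": 17},
  {"x": 0.116, "y": -0.318, "z": -0.09, "wx": 0, "wy": 0, "wz": 17},
  {"x": 0.116, "y": -0.318, "z": -0.098, "wx": 0, "wy": 0, "wz": 17},
  {"x": 0.116, "y": -0.318, "z": -0.098, "wx": 0, "wy": 0, "wz": 17},
  {"x": 0.116, "y": -0.318, "z": -0.098, "wx": 0, "wy": 0, "wz": 17},
  {"x": 0.116, "y": -0.318, "z": -0.098, "wx": 0, "wy": 0, "wz": 17},
  {"x": 0.116, "y": -0.318, "z": -0.098, "wx": 0, "wy": 0, "wz": 17},
  {"x": 0.116, "y": -0.318, "z": -0.098, "wx": 0, "wy": 0, "wz": 17},
])

```text
time: 11.45
ee_pos: [0.5794, -0.2951, 0.1391]
orientation: [[0.002, 0.187, -0.982], [-0.001, -0.982, -0.187], [-1.0, 0.001, -0.002]]
wrist_force: [0.8, 0.2, -1.0]
opening: 0.113
```

Run:
```python
from h import *
s=snap("scene")
F=[]
for i in range(3):
    o=bot.get_obs(); F.append(o["wrist_force"])
    bot.get_image("top")
print(o["ee_pos"].round(4),np.round(F,2))
cv2.imwrite("pics/s4.png",cv2.cvtColor(cv2.resize(s["color"][150:310,40:240],(750,600),interpolation=cv2.INTER_CUBIC),cv2.COLOR_RGB2BGR))
```

```text
[ 0.579  -0.295   0.1385] [[-0.25 -0.62 -0.78]
 [ 0.3   0.15 -1.59]
 [ 1.05  0.39 -1.03]]
```

View pics/s4.png

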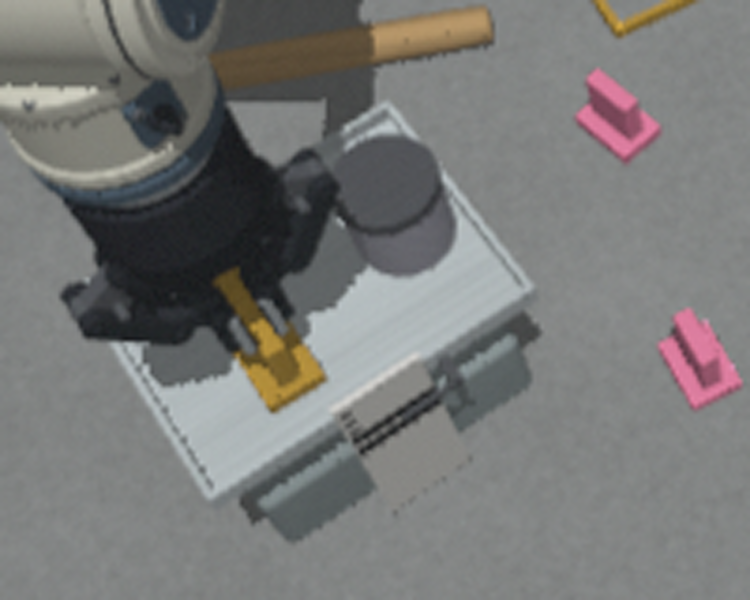

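The second casting is resting on the floor, partly loaded. Release, lift, wait for it to settle, then go over the carousel while turning the jaws to 45°.

Call:
move_arm([
  {"x": 0, "y": 0, "z": 0, "wx": 0, "wy": 0, "wz": 0},
  {"x": 0, "y": 0, "z": 0, "wx": 0, "wy": 0, "wz": 0},
  {"x": 0, "y": 0, "z": 0, "wx": 0, "wy": 0, "wz": 0},
  {"x": 0, "y": 0, "z": 0, "wx": 0, "wy": 0, "wz": 0},
  {"x": 0, "y": 0, "z": 0, "wx": 0, "wy": 0, "wz": 0},
  {"x": 0, "y": 0, "z": 0.03, "wx": 0, "wy": 0, "wz": 0},
  {"x": 0, "y": 0, "z": 0.06, "wx": 0, "wy": 0, "wz": 0},
  {"x": 0, "y": 0, "z": 0.1, "wx": 0, "wy": 0, "wz": 0},
  {"x": 0, "y": 0, "z": 0.152, "wx": 0, "wy": 0, "wz": 0},
  {"x": 0, "y": 0, "z": 0.152, "wx": 0, "wy": 0, "wz": 0},
  {"x": 0, "y": 0, "z": 0.152, "wx": 0, "wy": 0, "wz": 0},
  {"x": 0, "y": 0, "z": 0.152, "wx": 0, "wy": 0, "wz": 0},
  {"x": 0, "y": 0, "z": 0.152, "wx": 0, "wy": 0, "wz": 0},
  {"x": 0, "y": 0, "z": 0.152, "wx": 0, "wy": 0, "wz": 0},
  {"x": 0, "y": 0, "z": 0.152, "wx": 0, "wy": 0, "wz": 0},
  {"x": 0, "y": 0, "z": 0.152, "wx": 0, "wy": 0, "wz": 0},
], grip=90)

```text
time: 13.25
ee_pos: [0.5786, -0.2948, 0.2895]
orientation: [[-0.001, 0.187, -0.982], [0.0, -0.982, -0.187], [-1.0, -0.001, 0.001]]
wrist_force: [-0.4, -0.5, 0.2]
opening: 0.648
```

Call:
move_arm([
  {"x": 0, "y": 0.04, "z": 0, "wx": 0, "wy": 0, "wz": 8},
  {"x": 0, "y": 0.08, "z": 0, "wx": 0, "wy": 0, "wz": 16},
  {"x": 0, "y": 0.12, "z": 0, "wx": 0, "wy": 0, "wz": 24},
  {"x": 0, "y": 0.16, "z": 0, "wx": 0, "wy": 0, "wz": 32},
  {"x": 0, "y": 0.2, "z": 0, "wx": 0, "wy": 0, "wz": 40},
  {"x": 0, "y": 0.24, "z": 0, "wx": 0, "wy": 0, "wz": 48},
  {"x": 0, "y": 0.28, "z": 0, "wx": 0, "wy": 0, "wz": 56},
  {"x": 0, "y": 0.32, "z": 0, "wx": 0, "wy": 0, "wz": 64},
  {"x": 0, "y": 0.36, "z": 0, "wx": 0, "wy": 0, "wz": 72},
  {"x": 0, "y": 0.4, "z": 0, "wx": 0, "wy": 0, "wz": 80},
  {"x": 0, "y": 0.44, "z": 0, "wx": 0, "wy": 0, "wz": 88},
  {"x": 0, "y": 0.48, "z": 0, "wx": 0, "wy": 0, "wz": 96},
  {"x": -0.005, "y": 0.52, "z": 0, "wx": 0, "wy": 0, "wz": 104},
  {"x": -0.01, "y": 0.563, "z": 0, "wx": 0, "wy": 0, "wz": 112},
  {"x": -0.01, "y": 0.563, "z": 0, "wx": 0, "wy": 0, "wz": 120},
  {"x": -0.01, "y": 0.563, "z": 0, "wx": 0, "wy": 0, "wz": 124},
  {"x": -0.01, "y": 0.563, "z": 0, "wx": 0, "wy": 0, "wz": 124},
  {"x": -0.01, "y": 0.563, "z": 0, "wx": 0, "wy": 0, "wz": 124},
  {"x": -0.01, "y": 0.563, "z": 0, "wx": 0, "wy": 0, "wz": 124},
])

```text
time: 15.15
ee_pos: [0.5688, 0.2678, 0.2901]
orientation: [[-0.0, 0.711, 0.703], [-0.0, 0.703, -0.711], [-1.0, -0.0, 0.0]]
wrist_force: [-0.2, 0.1, -1.0]
opening: 0.646
```

Run:
```python
from h import *
s=snap("scene"); w=snap("wrist"); t=snap("top"); o=bot.get_obs(); print(o["time"],o["ee_pos"].round(4),np.degrees(np.arctan2(*o["orientation"][[1,0],1])))
a=cv2.resize(s["color"][160:300,50:200],(430,400),interpolation=cv2.INTER_CUBIC)
b=cv2.resize(s["color"][245:285,125:178],(370,280),interpolation=cv2.INTER_CUBIC)
p=np.zeros((600,800,3),np.uint8); p[:400,:430]=a; p[:280,430:]=b
p[290:590,430:]=cv2.resize(w["color"],(370,300))
cv2.imwrite("pics/s5.png",cv2.cvtColor(p,cv2.COLOR_RGB2BGR))
```

```text
15.3 [0.5688 0.2679 0.2902] 44.714182401739706
```

View pics/s5.png

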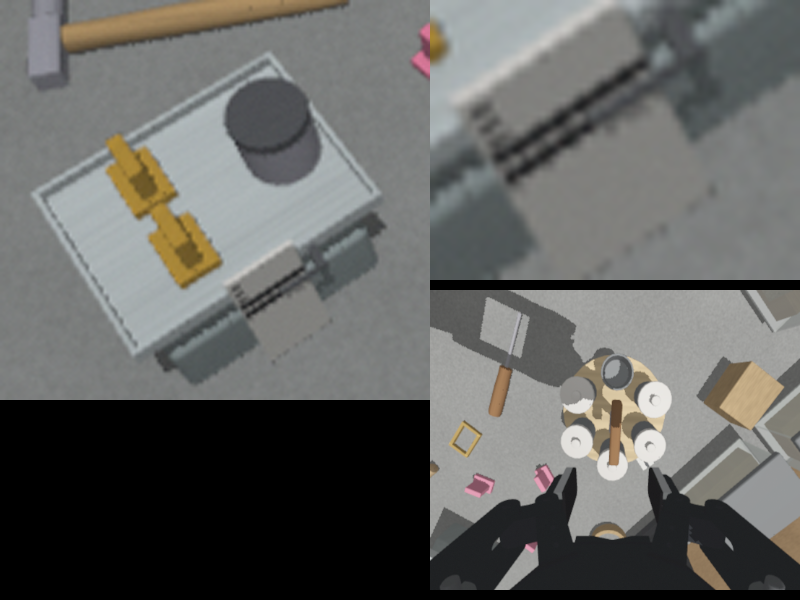

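Both castings stand in the pan; the pointer now covers the stretch at or just above the lower long mark, with the upper mark visible above it. Bar is vertical at the middle of the wrist view (u≈257). Measuring the bar, axis and tongue numerically.

Run:
```python
from h import *
w=load("wrist"); t=load("top"); o=bot.get_obs()
h=cv2.cvtColor(w["color"],cv2.COLOR_RGB2HSV); m=cv2.inRange(h,(4,90,40),(16,255,255)); n,l,st,ct=cv2.connectedComponentsWithStats(m)
for i in range(1,n):
    if st[i,4]>150:
        ys,xs=np.where(l==i); print(st[i],ct[i].round(0)); 
        if abs(ct[i][0]-256)<40:
            W=np.array([ray(w,x,y,.192)[:2] for x,y in zip(xs,ys)],np.float32); print(cv2.minAreaRect(W), "px rect",cv2.minAreaRect(np.c_[xs,ys].astype(np.float32)))
            for v in range(ys.min(),ys.max()+1,8): q=xs[ys==v]; print(v,q.min(),q.max())
print("axis guess px z.192",proj(w,[.569,.268,.192]).round(1))
# tongue by top: white blob near
g=t["color"].astype(int); r0,c0=150,138
v=(g.min(2)>150)&(g.max(2)-g.min(2)<25)
# from the unoccluded first shot of region in wrist too
hw=w["color"].astype(int); vw=((hw.min(2)>150)&(hw.max(2)-hw.min(2)<25)).astype(np.uint8)
n,l,st,ct=cv2.connectedComponentsWithStats(vw)
for i in range(1,n):
    if st[i,4]>100: print("w",st[i],ct[i].round(1),ray(w,*ct[i],.11)[:2].round(4))
# project expected tongue corners for angles
s=load("scene")
c=cv2.resize(s["color"][170:240,300:420],(800,467),interpolation=cv2.INTER_CUBIC)
for a in(-6,-10,-14):
    e=np.array([np.cos(np.radians(a)),np.sin(np.radians(a))]); print(a,[((proj(s,[*(np.array([.569,.268])+r*e),.002])-[300,170])*6.667).round(0) for r in(.09,.145)])
x=np.zeros((600,800,3),np.uint8); x[:467]=c; cv2.imwrite("pics/s6.png",cv2.cvtColor(x,cv2.COLOR_RGB2BGR))
```

```text
[  81   97   32   65 1150] [ 97. 130.]
[ 248  141   18   83 1135] [256. 181.]
((0.5685020685195923, 0.27551665902137756), (0.013277657330036163, 0.07951393723487854), 41.75144958496094) px rect ((256.2815246582031, 182.042236328125), (14.33043098449707, 82.58213806152344), 3.094058036804199)
141 253 262
149 252 265
157 251 264
165 251 264
173 250 263
181 250 263
189 249 262
197 249 262
205 249 261
213 248 260
221 248 260
[472 294  40  54 891] [497. 319.]
[356 324  59  60 966] [380. 355.]
axis guess px z.192 [250.9 189.7]
w [    0     0   512   322 79720] [229.8 139.6] [0.5238 0.2777]
w [  70   10   56   73 2567] [96.4 44.7] [0.3505 0.2498]
w [115  32  22  54 514] [125.7  59.3] [0.3822 0.2606]
w [242  90  21  23 342] [252.1 100.7] [0.5117 0.3276]
w [ 449  122   63   96 1116] [477.7 171.3] [0.767  0.4641]
w [416 171  51  36 512] [441.3 187.8] [0.7529 0.4205]
w [ 35 176  29  30 458] [ 49.2 190.5] [0.4061 0.0726]
w [346 191 110  70 864] [396.6 222.6] [0.7509 0.3525]
w [475 212  24  26 169] [485.7 226.9] [0.8385 0.4307]
w [408 220  74  62 837] [445.8 253.5] [0.834  0.3718]
w [235 312  26   7 114] [248.5 314.8] [0.7145 0.1152]
w [  90  329   59   55 1319] [123.4 357.7] [ 0.6339 -0.0741]
-6 [array([455., 167.]), array([531., 297.])]
-10 [array([438., 172.]), array([504., 305.])]
-14 [array([421., 176.]), array([476., 312.])]
```

View pics/s6.png

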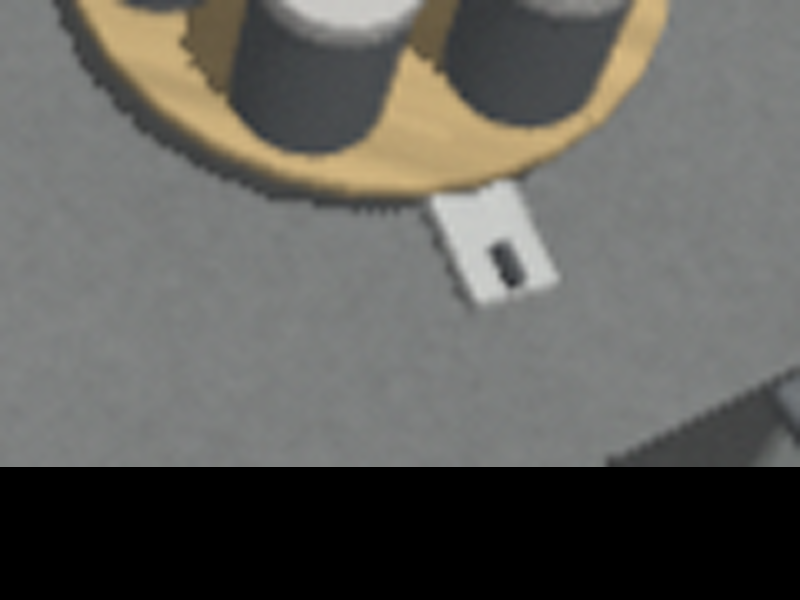

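The index tongue points at about −8° from the world x axis (tip mid at (520,293) in the crop), and the bar lies at about 133°. Descending on the bar and gripping.

Call:
move_arm([
  {"x": 0.0015, "y": 0.0015, "z": -0.04, "wx": 0, "wy": 0, "wz": 0},
  {"x": 0.0015, "y": 0.0015, "z": -0.08, "wx": 0, "wy": 0, "wz": 0},
  {"x": 0.0015, "y": 0.0015, "z": -0.106, "wx": 0, "wy": 0, "wz": 0},
  {"x": 0.0015, "y": 0.0015, "z": -0.106, "wx": 0, "wy": 0, "wz": 0},
  {"x": 0.0015, "y": 0.0015, "z": -0.106, "wx": 0, "wy": 0, "wz": 0},
])

```text
time: 15.8
ee_pos: [0.5706, 0.2697, 0.1846]
orientation: [[-0.0, 0.71, 0.704], [-0.0, 0.704, -0.71], [-1.0, -0.0, -0.0]]
wrist_force: [0.7, -0.5, 0.2]
opening: 0.649
```

Call:
move_arm([
  {"x": 0, "y": 0, "z": 0, "wx": 0, "wy": 0, "wz": 0},
  {"x": 0, "y": 0, "z": 0, "wx": 0, "wy": 0, "wz": 0},
  {"x": 0, "y": 0, "z": 0, "wx": 0, "wy": 0, "wz": 0},
  {"x": 0, "y": 0, "z": 0, "wx": 0, "wy": 0, "wz": 0},
  {"x": 0, "y": 0, "z": 0, "wx": 0, "wy": 0, "wz": 0},
  {"x": 0, "y": 0, "z": 0, "wx": 0, "wy": 0, "wz": 0},
  {"x": 0, "y": 0, "z": 0, "wx": 0, "wy": 0, "wz": 0},
  {"x": 0, "y": 0, "z": 0, "wx": 0, "wy": 0, "wz": 0},
], grip=255, newtons=30)

```text
time: 16.6
ee_pos: [0.5711, 0.2701, 0.1859]
orientation: [[0.003, 0.71, 0.704], [0.001, 0.704, -0.71], [-1.0, 0.003, 0.001]]
wrist_force: [0.1, -0.4, 6.2]
opening: 0.001
```

The fingers closed on nothing. Look.

Run:
```python
from h import *
s=snap("scene"); w=snap("wrist"); t=snap("top"); o=bot.get_obs(); print(o["ee_pos"],o["wrist_force"],o["opening"],o["ft_torque"])
p=np.zeros((600,800,3),np.uint8)
p[:300,:400]=cv2.resize(s["color"][70:220,290:490],(400,300),interpolation=cv2.INTER_CUBIC)
p[:300,400:]=cv2.resize(w["color"][100:300,120:387],(400,300),interpolation=cv2.INTER_CUBIC)
p[300:,:400]=cv2.resize(t["color"][140:290,50:250],(400,300),interpolation=cv2.INTER_CUBIC)
p[300:,400:]=cv2.resize(w["color"],(400,300),interpolation=cv2.INTER_AREA)
cv2.imwrite("pics/s7.png",cv2.cvtColor(p,cv2.COLOR_RGB2BGR))
```

```text
[0.57115284 0.27004221 0.18588422] [ 0.26455511 -0.06229763  6.27742771] -0.0004016328329290258 [-0.07263014  0.07939759 -0.02282783]
```

View pics/s7.png

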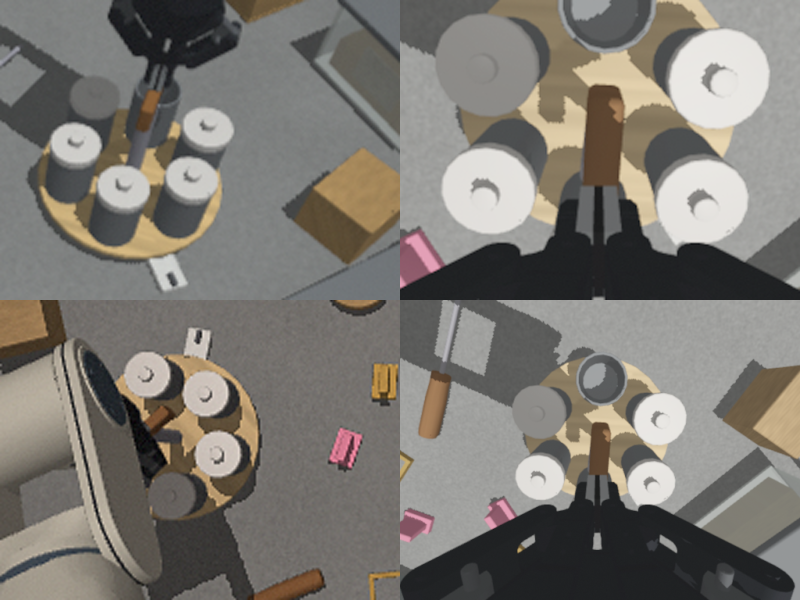

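The fingers sit shut on top of the bar, tips at about z=0.164, pressing 6 N. So the bar's top must be lower than I assumed, or my geometry is off. Triangulating the bar.

Run:
```python
from h import *
from scipy.optimize import least_squares
s=load("scene"); t=load("top"); w=load("wrist"); k=.64
def tri(obs,x0=[.57,.27,.18]):
    r=least_squares(lambda X:np.concatenate([proj(i,X)-np.array(p) for i,p in obs]),x0); return r.x.round(4),r.fun.round(1)
print("front end",tri([(t,(212*k,306*k)),(s,(565*k,209*k))]))
print("jar end",tri([(t,(168*k,340*k)),(s,(582*k,156*k))]))
o=bot.get_obs(); e=o["ee_pos"]
for z in(e[2],e[2]-.022): print("tip proj",[proj(i,[e[0],e[1],z]).round(1) for i in(s,t,w)])
# expected bar top corners of jar-end in current wrist/scene
a=np.radians(134);u=np.array([np.cos(a),np.sin(a)])
for zz in(.192,.175,.165): 
  print(zz,"wrist",[proj(w,[*(np.array([.569,.268])+r*u),zz]).round(1) for r in(.04,0,-.04)],"scene",[proj(s,[*(np.array([.569,.268])+r*u),zz]).round(1) for r in(.04,0,-.04)])
print("open jar rim",proj(w,[*(np.array([.569,.268])+.075*u),.104]).round(1))
```

```text
front end (array([0.5947, 0.2461, 0.1614]), array([-0.6, -0.3, -0.6,  0.1]))
jar end (array([0.5444, 0.3015, 0.1873]), array([-0.2, -0.1, -0.2,  0. ]))
tip proj [array([366.7, 114.1]), array([121.6, 205.5]), array([249.8, 234.9])]
tip proj [array([364.7, 121.2]), array([124.3, 205.8]), array([250. , 220.7])]
0.192 wrist [array([245. , 170.8]), array([244.6, 239.4]), array([244.2, 299. ])] scene [array([370. ,  98.1]), array([365.8, 111.8]), array([361.5, 126.1])]
0.175 wrist [array([245.7, 164.9]), array([245.2, 227.3]), array([244.8, 282.3])] scene [array([368.4, 103.7]), array([364.3, 117.3]), array([360. , 131.5])]
0.165 wrist [array([246. , 161.9]), array([245.5, 221.2]), array([245.1, 273.8])] scene [array([367.5, 106.9]), array([363.4, 120.5]), array([359.1, 134.6])]
open jar rim [247.7 105.6]
```

Call:
move_arm([
  {"x": 0, "y": 0, "z": 0.02, "wx": 0, "wy": 0, "wz": -3},
  {"x": 0, "y": 0, "z": 0.02, "wx": 0, "wy": 0, "wz": -3},
  {"x": 0, "y": 0, "z": 0.02, "wx": 0, "wy": 0, "wz": -3},
  {"x": 0, "y": 0, "z": 0.02, "wx": 0, "wy": 0, "wz": -3},
  {"x": 0, "y": 0, "z": 0.02, "wx": 0, "wy": 0, "wz": -3},
  {"x": 0, "y": 0, "z": 0.0, "wx": 0, "wy": 0, "wz": -3},
  {"x": 0, "y": 0, "z": -0.01, "wx": 0, "wy": 0, "wz": -3},
  {"x": 0, "y": 0, "z": -0.018, "wx": 0, "wy": 0, "wz": -3},
  {"x": 0, "y": 0, "z": -0.022, "wx": 0, "wy": 0, "wz": -3},
  {"x": 0, "y": 0, "z": -0.022, "wx": 0, "wy": 0, "wz": -3},
  {"x": 0, "y": 0, "z": -0.022, "wx": 0, "wy": 0, "wz": -3},
], grip=75)

```text
time: 17.85
ee_pos: [0.5705, 0.2698, 0.1624]
orientation: [[0.0, 0.746, 0.666], [0.0, 0.666, -0.746], [-1.0, 0.0, 0.0]]
wrist_force: [-0.3, -0.5, -0.4]
opening: 0.709
```

Call:
move_arm([
  {"x": 0, "y": 0, "z": 0, "wx": 0, "wy": 0, "wz": 0},
  {"x": 0, "y": 0, "z": 0, "wx": 0, "wy": 0, "wz": 0},
  {"x": 0, "y": 0, "z": 0, "wx": 0, "wy": 0, "wz": 0},
  {"x": 0, "y": 0, "z": 0, "wx": 0, "wy": 0, "wz": 0},
  {"x": 0, "y": 0, "z": 0, "wx": 0, "wy": 0, "wz": 0},
  {"x": 0, "y": 0, "z": 0, "wx": 0, "wy": 0, "wz": 0},
  {"x": 0, "y": 0, "z": 0, "wx": 0, "wy": 0, "wz": 0},
  {"x": 0, "y": 0, "z": 0, "wx": 0, "wy": 0, "wz": 0},
], grip=255, newtons=30)

```text
time: 18.65
ee_pos: [0.5713, 0.2705, 0.1627]
orientation: [[0.002, 0.746, 0.666], [0.001, 0.666, -0.746], [-1.0, 0.003, 0.0]]
wrist_force: [3.5, 3.5, -1.1]
opening: 0.153
```

Gripped now (13 mm opening). Turning the carousel by about −141° about its axis.

Call:
move_arm([
  {"x": 0.0015, "y": 0.0015, "z": 0, "wx": 0, "wy": 0, "wz": -4},
  {"x": 0.0015, "y": 0.0015, "z": 0, "wx": 0, "wy": 0, "wz": -12},
  {"x": 0.0015, "y": 0.0015, "z": 0, "wx": 0, "wy": 0, "wz": -20},
  {"x": 0.0015, "y": 0.0015, "z": 0, "wx": 0, "wy": 0, "wz": -28},
  {"x": 0.0015, "y": 0.0015, "z": 0, "wx": 0, "wy": 0, "wz": -36},
  {"x": 0.0015, "y": 0.0015, "z": 0, "wx": 0, "wy": 0, "wz": -44},
  {"x": 0.0015, "y": 0.0015, "z": 0, "wx": 0, "wy": 0, "wz": -52},
  {"x": 0.0015, "y": 0.0015, "z": 0, "wx": 0, "wy": 0, "wz": -60},
  {"x": 0.0015, "y": 0.0015, "z": 0, "wx": 0, "wy": 0, "wz": -68},
  {"x": 0.0015, "y": 0.0015, "z": 0, "wx": 0, "wy": 0, "wz": -76},
  {"x": 0.0015, "y": 0.0015, "z": 0, "wx": 0, "wy": 0, "wz": -84},
  {"x": 0.0015, "y": 0.0015, "z": 0, "wx": 0, "wy": 0, "wz": -92},
  {"x": 0.0015, "y": 0.0015, "z": 0, "wx": 0, "wy": 0, "wz": -100},
  {"x": 0.0015, "y": 0.0015, "z": 0, "wx": 0, "wy": 0, "wz": -108},
  {"x": 0.0015, "y": 0.0015, "z": 0, "wx": 0, "wy": 0, "wz": -116},
  {"x": 0.0015, "y": 0.0015, "z": 0, "wx": 0, "wy": 0, "wz": -124},
  {"x": 0.0015, "y": 0.0015, "z": 0, "wx": 0, "wy": 0, "wz": -132},
  {"x": 0.0015, "y": 0.0015, "z": 0, "wx": 0, "wy": 0, "wz": -138},
  {"x": 0.0015, "y": 0.0015, "z": 0, "wx": 0, "wy": 0, "wz": -141},
  {"x": 0.0015, "y": 0.0015, "z": 0, "wx": 0, "wy": 0, "wz": -141},
])

```text
time: 20.65
ee_pos: [0.5668, 0.2728, 0.1627]
orientation: [[-0.009, -0.162, -0.987], [0.001, -0.987, 0.162], [-1.0, 0.0, 0.009]]
wrist_force: [-20.1, 8.1, 14.9]
opening: 0.158
```

Run:
```python
from h import *
s=snap("scene"); w=snap("wrist"); t=snap("top"); o=bot.get_obs(); print(o["time"],o["ee_pos"].round(4),o["wrist_force"].round(1),o["opening"],np.degrees(np.arctan2(*o["orientation"][[1,0],1])),o["q"][-1])
p=np.zeros((600,800,3),np.uint8)
p[:400,:480]=cv2.resize(s["color"][130:230,300:420],(480,400),interpolation=cv2.INTER_CUBIC)
p[:,480:]=cv2.resize(w["color"][0:240,190:318],(320,600),interpolation=cv2.INTER_CUBIC)
cv2.imwrite("pics/s8.png",cv2.cvtColor(p,cv2.COLOR_RGB2BGR))
```

```text
20.8 [0.5669 0.2729 0.1627] [-19.9   7.9  14.2] 0.15446304745961095 -99.22341509615842 123.51434178187989
```

View pics/s8.png

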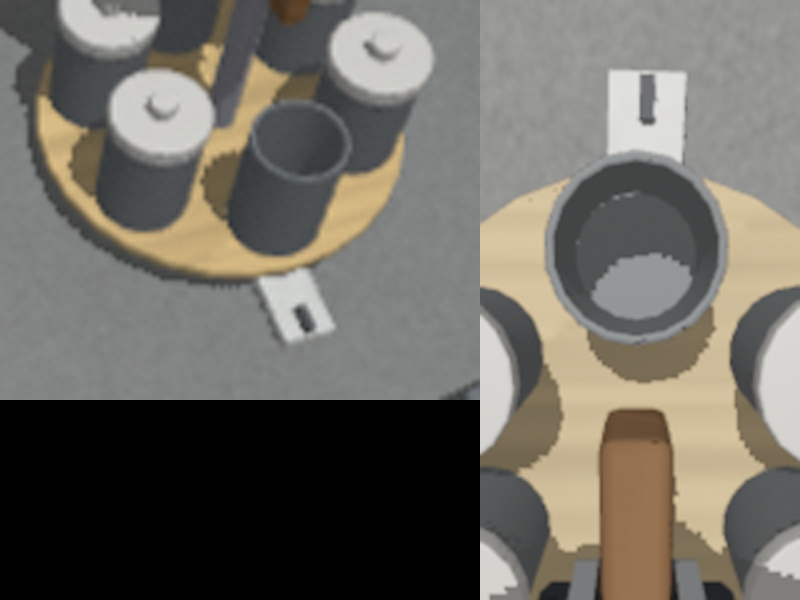

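The open jar is at the front: jar centre x≈637, bar 636, tongue centre 647 in the wrist crop, so it is about 2° short. The wrist carries about 20 N along the bar from an off-axis grip, so I'll relax that and trim by −2°.

Call:
move_arm([
  {"x": -0.003, "y": 0.001, "z": 0.001, "wx": 0, "wy": 0, "wz": -1},
  {"x": -0.005, "y": 0.002, "z": 0.001, "wx": 0, "wy": 0, "wz": -2},
  {"x": -0.005, "y": 0.002, "z": 0.001, "wx": 0, "wy": 0, "wz": -2},
  {"x": -0.005, "y": 0.002, "z": 0.001, "wx": 0, "wy": 0, "wz": -2},
  {"x": -0.005, "y": 0.002, "z": 0.001, "wx": 0, "wy": 0, "wz": -2},
  {"x": -0.005, "y": 0.002, "z": 0.001, "wx": 0, "wy": 0, "wz": -2},
  {"x": -0.005, "y": 0.002, "z": 0.001, "wx": 0, "wy": 0, "wz": -2},
])

```text
time: 21.5
ee_pos: [0.5669, 0.273, 0.1628]
orientation: [[-0.0, -0.195, -0.981], [-0.0, -0.981, 0.195], [-1.0, 0.0, 0.0]]
wrist_force: [3.8, 2.0, -8.4]
opening: 0.159
```

Run:
```python
from h import *
s=snap("scene"); w=snap("wrist"); o=bot.get_obs(); print(o["time"],o["ee_pos"].round(4),o["wrist_force"].round(1),o["opening"],np.degrees(np.arctan2(*o["orientation"][[1,0],1])),np.abs(o["joint_velocities"]).max())
g=w["color"].astype(int); v=((g.min(2)>190)&(g.max(2)-g.min(2)<25)).astype(np.uint8)
r=[np.where(v[y,230:280])[0]+230 for y in(30,35,45,50,55)]; print("tongue cols",[(a.min(),a.max()) for a in r if len(a)])
h=cv2.cvtColor(w["color"],cv2.COLOR_RGB2HSV)
print("bar cols",[(a.min()+220,a.max()+220) for a in [np.where((h[y,220:290,0]<16)&(h[y,220:290,1]>90))[0] for y in(185,200,210)] if len(a)])
gr=cv2.cvtColor(w["color"],cv2.COLOR_RGB2GRAY); print("jar",cv2.HoughCircles(gr[40:160,190:320],cv2.HOUGH_GRADIENT,1,60,param1=100,param2=20,minRadius=28,maxRadius=42))
K=w["K"];print(K[0,0],(-w["R"].T@w["t"]).round(4))
b=cv2.resize(s["color"][245:285,125:178],(795,600),interpolation=cv2.INTER_CUBIC); cv2.imwrite("pics/s9.png",cv2.cvtColor(b,cv2.COLOR_RGB2BGR))
```

```text
21.6 [0.5669 0.273  0.1628] [ 5.   1.9 -9.4] 0.15232363460797269 -101.21955771827359 0.12046519376286052
tongue cols [(np.int64(238), np.int64(265)), (np.int64(237), np.int64(266)), (np.int64(237), np.int64(266)), (np.int64(237), np.int64(266)), (np.int64(237), np.int64(266))]
bar cols [(np.int64(238), np.int64(266)), (np.int64(238), np.int64(266)), (np.int64(239), np.int64(266))]
jar [[[63.5 59.5 34.7]]]
272.206440221 [0.6362 0.2604 0.3108]
```

Aligned: tongue centre u=251.5, bar 252, jar 253.5. Before handing in, check the pan height numerically by fitting casting silhouettes in both cameras, using the bench casting (z=0) as a control, and by the pointer profile.

```bash
cat > fit.py <<'E'
from h import *
from scipy.optimize import minimize
def box(hx,hy,z0,z1): return np.array([(a*hx,b*hy,z) for a in(-1,1) for b in(-1,1) for z in(z0,z1)])
P=[box(.023,.016,0,.01),box(.018,.006,.01,.045)]
def mask(im):
    h=cv2.cvtColor(cv2.resize(im["color"],None,fx=4,fy=4,interpolation=cv2.INTER_LINEAR),cv2.COLOR_RGB2HSV); return cv2.inRange(h,(15,100,40),(27,255,255))>0
def render(im,poses,z,shape):
    m=np.zeros(shape,np.uint8)
    for x,y,a in poses:
        c,s=np.cos(a),np.sin(a)
        for b in P:
            q=np.array([proj(im,[x+c*p[0]-s*p[1],y+s*p[0]+c*p[1],z+p[2]]) for p in b])
            q=(q+.5)*4-.5
            cv2.fillConvexPoly(m,cv2.convexHull(np.round(q*16).astype(np.int32)),1,shift=4)
    return m>0
def fit(ims,p0,z0):
    n=len(p0); Ms=[]
    for im in ims:
        M=mask(im); R=np.zeros(M.shape,np.uint8)
        for x,y,a in p0:
            u=(proj(im,[x,y,z0+.02])*4).astype(int); cv2.circle(R,tuple(int(i) for i in u),150,1,-1)
        Ms.append((M,R>0))
    def cost(v):
        ps=v[:-1].reshape(n,3)*[.01,.01,.1]; z=v[-1]*.01; J=0
        for im,(M,R) in zip(ims,Ms):
            r=render(im,ps,z,M.shape); J+=np.sum((r^M)&R)/np.sum(M&R)
        return J
    v0=np.r_[(np.array(p0)/[.01,.01,.1]).ravel(),z0/.01]
    best=None
    for k in range(3):
        S=np.vstack([v0]+[v0+np.eye(len(v0))[i]*.6 for i in range(len(v0))])
        r=minimize(cost,v0,method="Nelder-Mead",options=dict(initial_simplex=S,maxfev=700,xatol=.01,fatol=1e-4)); v0=r.x
    return (v0[:-1].reshape(n,3)*[.01,.01,.1]).round(4).tolist(),round(v0[-1]*.01,4),round(r.fun,3)
E
python3 - <<'E'
from fit import *
s=load("scene"); t=snap("top")
print("bench A",fit([s,t],[(.640,.003,0)],.003))
for z0 in(.09,.10): print("pan",fit([s,t],[(.515,-.307,.188),(.579,-.295,.188)],z0))
I=s["color"].astype(float)
g=cv2.resize(s["color"][245:285,125:178],(795,600),interpolation=cv2.INTER_CUBIC).mean(2)
for x in(200,250,300,340,380,420,460): 
    y=335-.62*(x-150); print(x,[int(g[int(min(599,max(0,y+d))),x-5:x+6].mean()) for d in range(-60,110,10)])
E
```

```text
bench A ([[0.6406, 0.0029, -0.0562]], np.float64(-0.0001), np.float64(0.194))
pan ([[0.514, -0.3075, 0.1853], [0.577, -0.2958, 0.2075]], np.float64(0.0949), np.float64(0.235))
pan ([[0.5131, -0.307, 0.2073], [0.5773, -0.2963, 0.1943]], np.float64(0.0937), np.float64(0.237))
200 [131, 132, 132, 131, 110, 76, 44, 48, 74, 83, 75, 55, 36, 67, 111, 114, 118]
250 [132, 132, 130, 126, 104, 73, 43, 57, 93, 92, 70, 46, 44, 63, 94, 114, 129]
300 [132, 131, 130, 122, 95, 64, 56, 69, 86, 80, 59, 39, 37, 70, 115, 131, 134]
340 [131, 132, 131, 121, 94, 59, 42, 62, 83, 84, 70, 50, 45, 88, 126, 133, 133]
380 [134, 131, 133, 115, 84, 49, 43, 69, 91, 99, 90, 74, 73, 89, 98, 112, 124]
420 [132, 133, 130, 108, 69, 39, 37, 64, 94, 97, 84, 72, 78, 90, 100, 116, 129]
460 [79, 81, 90, 95, 81, 60, 54, 90, 112, 101, 80, 71, 81, 100, 111, 109, 118]
```

Floor height fits at 0.094, with the control at −0.0001, so the sink is about 0.035, mid-range. The pointer's apparent place at the lower mark fits too, given parallax. Handing in.

```bash
python3 -c "
from h import *
o=bot.get_obs(); print(o['time'],o['ee_pos'].round(4),o['wrist_force'].round(1),o['opening'])
print(bot.close_job())"
```

```text
21.65 [0.5669 0.273  0.1628] [  5.    1.7 -10.6] 0.15474651349195476
the job is handed in; nothing more can be done
None
```

I put two brass castings in the pan beside the tin. I then gripped the carousel's T-bar and turned it about −143°, so the open jar stands over the index tongue. The job was handed in at 21.65 s with the grip (30 N setting) still on the bar.

**Last checks**
- **Pan:** fitting the casting outlines in two cameras put the pan floor at about 0.094 m, so a sink of about 0.035 m (allowed 0.0265–0.0425). The same fit on a casting standing on the bench gave 0.000 m, as it should.
- **Carousel:** in the wrist view the tongue, bar and jar centres were at columns 251.5, 252 and 253.5, about 2 mm apart. The jaws were stopped on the bar (opening 0.155).
- **Bystanders:** the tape core and thread cone were never approached, but I did not measure their positions afterwards.

**What failed or disagreed**
- **Pointer reading:** in the scene camera the pointer appears at the lower long mark, deeper than the outline fit gives. I put this down to the steep viewing angle and relied on the fit.
- **Early sink estimate:** my first estimate from the pan rim was a few millimetres deeper than the final fit implies.
- **First bar grasp:** the fingers closed on top of the bar and pressed about 6 N. The bar seemed lower than its stated height, so I regripped 22 mm lower, which worked.
- **Wrist force:** it reached about 21 N sideways (25 N in all) during the turn because the grip was off the turning axis. After I eased it, about 5 N sideways and 10 N vertical remained at hand-in.

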